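# Put the dropper away and prove the case is latched

## Robot

A 6-joint arm with a two-finger parallel gripper is mounted at the origin on a cart in front of the work surface, level with it; the furniture and walls round the work are solid. World frame = base frame: x ahead of the robot, y to its left, z up, the work surface at z = 0. Lengths are in m, angles in rad, forces in N, time in s.
With the tool pointing down it reaches from about 0.35 to 0.925 m from the base axis. Payload 6.4 kg.
Tool frame: the origin (TCP) lies midway between the tips of the shut fingers; the grasp point (between the pads) lies 19 mm behind it; z points along the fingers, y is the line along which they close (so a half turn about z gives the same grasp; the last joint's range is limited). The gripper opens to 85 mm and grips with 20 to 120 N. Pads are 22 mm wide; open, the fingers measure 114 mm over their backs; the gripper's body (76 mm by 85 mm) begins 54 mm behind the grasp point. The pads swing forward as they close: fully open they stand 13 mm farther back than shut.
Start: joints at [-1.285, 0.245, 1.558, -0, 1.339, -0.174], TCP at [0.288, -0.583, 0.231] pointing down, gripper open.
Joint ranges: [-3.13, 3.13], [-1.02, 2.26], [0.13, 2.54], [-0.95, 4.09], [0.21, 2.88], [-2.74, 2.74]. Speed limits (rad/s): [2.57, 2.57, 3.14, 3.14, 3.14, 3.14].

## Interface

Orientations are given as a unit quaternion [w, x, y, z].
In Python, from station import manip gives the robot as it stands. The module is installed in compiled form; this text tells all that it offers.
- The arm moves only by the tool carry_out, never from a script. Its argument "deltas" is a list that holds one entry, the list of rows, each a list of 4 numbers: the shift along the tool's x, y, z in m, then the turn about the tool's z in degrees. A call has 1 to 20 rows; each row shifts and turns the commanded pose from where the row before left it, along the tool's axes as they then stand; what a row does not reach is not made up. A row lasts 1/8 s, in which the tool goes at most 62.5 mm and 10.7 degrees, less where a joint would pass 70% of its speed; a pose out of reach is approached as far as the arm can. A call with a gripper value outside its range is refused whole. "fingers" is the opening, from 0 (shut) to 1 (fully open), set as the call begins (left out, the last holds). The fingers move at their own pace and stop on an object; the grip force is fixed at half the most. Time passes only in rows, so rows that do not move let the fingers close. It gives the time, the measured TCP pose, the force, the opening and the grip force at its end, in the units of the state.
- manip.sense(): the state, without advancing time (a new reading comes with each control period).
- manip.camera(name): name is "scene" or "top" or "wrist"; returns a dict with "frame" (400x640x3 uint8, red, green, blue), "fovy" (degrees; the focal length in pixels is half the picture's height over the tangent of half this angle, whatever the lens; pixels are square), "cx", "cy" (the principal point, pixels), "camera_from_world" (4x4, takes a point from world to camera coordinates); the wrist camera has in their place "hand_eye" (4x4, takes a point from camera to tool coordinates, whose origin is the TCP and whose axes are the flange's). Camera axes: x right, y down, z forward; pixel columns grow to the right and rows downward; lengths in m; the calibration is good to about 2 mm. A picture is of the moment at which its call begins: read the wrist's pose just before it. There is no depth.
- manip.sign_off(): hands the job in; it is judged then, once.
The state is a dict: "clock": time; "q": joint angles; "qd": joint speeds; "effort": joint torques, N m; "ee_pos": TCP position; "tool_rot": TCP orientation; "contact_force": force on the tool from outside, world axes, zero at the start; "wrist_torque": the same for the moment, N m; "finger_gap": opening from 0.0 (shut) to 1.0 (fully open); "grip_force": force on a finger pad.
Only numpy, scipy, OpenCV 4.12 (cv2) and the standard library are available. Lean on these libraries where they do the work, as an engineer would, in place of code of your own. Each camera call takes 0.05 s, during which the arm holds its last target. There are 200 camera calls.

## Task

Stand the dropper bottle with the red cap upright in the cell of the open reagent case that has the red mat, then close the lid and press it down until its spring catch snaps in. Check the catch by giving the lid's handle a firm upward tug; if the lid gives, press harder and tug again, and leave the case latched with the other two bottles as they were.

Things in the scene. Friction and masses are not known exactly. Their poses are not given: they have to be found in the camera images.
- red_bottle: small white dropper bottle with a red screw cap, blue band; round body 31 mm in diameter and 46 mm high, then a narrower cap (19 mm across) up to 62 mm; about 30 g. Origin: centre of its underside, z up its axis. The one to put away
- blue_bottle: small white dropper bottle with a blue screw cap, blue band; round body 31 mm in diameter and 46 mm high, then a narrower cap (19 mm across) up to 62 mm; about 30 g. Origin: centre of its underside, z up its axis. Leave it alone
- green_bottle: small white dropper bottle with a green screw cap, blue band; round body 31 mm in diameter and 46 mm high, then a narrower cap (19 mm across) up to 62 mm; about 30 g. Origin: centre of its underside, z up its axis. Leave it alone
- case: grey reagent case fixed to the counter, 150 (x) x 230 (y) x 78 mm high. Origin: centre of its underside; -x is its front (towards the robot's right, yaw 1.1 to 1.5), +x its hinged back. Three cells side by side along y, each 74 x 52 mm, parted by dividers only 22 mm high; side walls' inner faces at y = +-110 mm. Ledge 47 mm high in front of the cells, black foam 46 mm high behind
- mat_red: red floor mat (68 x 49 x 2 mm) of one of the case's three cells (60.5 mm apart), with a tag of the same colour on the ledge in front of that cell; which cell has which colour changes. Origin: centre of its underside, 2 mm below the surface a bottle stands on; axes as the case's. The target cell
- mat_blue: blue floor mat (68 x 49 x 2 mm) of one of the case's three cells (60.5 mm apart), with a tag of the same colour on the ledge in front of that cell; which cell has which colour changes. Origin: centre of its underside, 2 mm below the surface a bottle stands on; axes as the case's
- mat_green: green floor mat (68 x 49 x 2 mm) of one of the case's three cells (60.5 mm apart), with a tag of the same colour on the ledge in front of that cell; which cell has which colour changes. Origin: centre of its underside, 2 mm below the surface a bottle stands on; axes as the case's
- lid (a joint): angle of the lid, a flat grey plate 150 x 230 mm, 8 mm thick, on a stiff hinge on top of the case's back wall: 0 = fully shut, 1.75 = open stop, leaning just back of upright (starts near it). It stays where left; uncaught, about 3 N up or 1 N down at the handle moves it. Lowered without pressing it rests on its catch at 0.06 to 0.14. Caught: below 0.03 (that is its play)
- lid_handle (a point): grip point: centre of the handle's round black bead, 14 mm thick, 52 mm long along x of the case, on a 10 mm thick, 26 mm high web on the lid's top; pinch it from above across y of the case, lid down. Lid shut: 115 mm in front of the hinge line, 36 mm above it, mid-width; the bead's top is 7 mm higher. Turns with the lid
- lid_push (a point): point on the lid's outer face (its top when shut), 135 mm from the hinge line, 45 mm to the left (+y of the case) of the middle, 15 mm from the front edge: a good place to push the lid over from behind, then down. The face is 8 mm above the hinge line when shut. Turns with the lid
- lid_hinge (a point): middle of the lid's hinge line, on the top edge of the case's back wall, 78 mm above the counter, 75 mm behind the case's centre; the line runs along y of the case
- catch: steel spring catch in the case's front wall, 34 mm wide, not to be handled; origin inside the wall, 62 mm above the counter. Its sloping bolt yields to the loop on the lid's front edge and hooks over it once the lid is pressed to 0: about 6 to 20 N at the handle, different each time (worn). Caught, the lid holds a 10 to 15 N tug; uncaught, a tug swings it up past 0.08 rad
Not all that is in view belongs to the job. What is shaped like the red_bottle but pink or purple is not meant.

How it is judged:
On the way, in this order (a step that is already met when the one before it is completed fails the run):
1. the red-capped bottle stands upright on the red mat, let go, with the lid still open (horizontal distance between red_bottle and mat_red below 0.018 m and z of red_bottle in the frame of mat_red below 0.006 m and angle between red_bottle's own z axis and vertical below 0.12 rad and value of joint lid above 0.5 rad and contact force between the fingers and red_bottle below 0.1 N), for 0.2 s.
2. the lid is pressed fully down, past its catch (value of joint lid below 0.02 rad), for 0.1 s.
3. the lid is tugged up against the catch with some force and the catch holds (contact force between lid_nose and catch above 2 N and value of joint lid below 0.04 rad), for 0.04 s.
At the end, for the whole second after the job is handed in: The red-capped bottle stands upright (within 7 degrees) on the red mat, within 18 mm of its middle and at rest; the lid is shut under its catch (below 0.04 rad); the blue- and green-capped bottles are within 25 mm of where they stood and upright (horizontal distance between red_bottle and mat_red below 0.018 m and z of red_bottle in the frame of mat_red below 0.006 m and angle between red_bottle's own z axis and vertical below 0.12 rad and value of joint lid below 0.04 rad and velocity of joint lid below 0.05 rad/s and linear speed of red_bottle below 0.02 m/s); the robot touches nothing.
It fails at once if the blue-capped bottle is shifted by more than 25 mm or tipped (distance of blue_bottle from where it was at the start of the episode above 0.025 m or angle between blue_bottle's own z axis and vertical above 0.3 rad).
It fails at once if the green-capped bottle is shifted by more than 25 mm or tipped (distance of green_bottle from where it was at the start of the episode above 0.025 m or angle between green_bottle's own z axis and vertical above 0.3 rad).
It also fails if it takes over 72 s, if anything falls off the work surface, if the arm or the gripper's body presses on something with over 40 N, if the wrist force passes 120 N, or if a joint passes its speed limit or range.

## Working session

There is one attempt and no reset: what is moved stays moved. The work goes in short steps, Python scripts to look and compute and a tool call to move; the robot and the scene stay as the last step left them, time stands still between calls to the robot, and variables do not carry over. Pictures are saved under pics/ and viewed, at most 11 in all, crops included, and the job is handed in when it is done.

Besides the shell and the picture viewer there is one more tool, called after "Request:" by a JSON object that holds its "name" and its "arguments". carry_out: Moves the arm, as the interface text tells. Its arguments: {"type":"object","properties":{"deltas":{"type":"array","items":{"type":"array","items":{"type":"array","items":{"type":"number"}}}},"fingers":{"type":"number"}},"required":["deltas"]}

```bash
mkdir -p pics
cat > h.py <<'E'
import numpy as np, cv2
from station import manip
from scipy.spatial.transform import Rotation as R
def cam(n):
    s=manip.sense(); c=manip.camera(n); c['s']=s
    f=200/np.tan(np.radians(c['fovy'])/2); c['K']=np.array([[f,0,c['cx']],[0,f,c['cy']],[0,0,1]])
    if n=='wrist':
        q=s['tool_rot']; T=np.eye(4); T[:3,:3]=R.from_quat([q[1],q[2],q[3],q[0]]).as_matrix(); T[:3,3]=s['ee_pos']
        c['W']=T@np.array(c['hand_eye'])
    else: c['W']=np.linalg.inv(np.array(c['camera_from_world']))
    return c
def ray(c,u,v,z):
    d=c['W'][:3,:3]@np.linalg.solve(c['K'],[u,v,1]); o=c['W'][:3,3]
    return o+d*(z-o[2])/d[2]
def save(c,n): cv2.imwrite('pics/'+n+'.png',c['frame'][:,:,::-1])
def proj(c,p):
    q=np.linalg.inv(c['W'])@np.r_[p,1]; q=c['K']@q[:3]; return q[:2]/q[2]
E
python3 - <<'E'
from h import *
fr=[]
for n in ['scene','top']:
    c=cam(n); save(c,n); print(n,c['W'].round(3).tolist(),c['K'][0,0])
s=manip.sense(); print(s['clock'],s['tool_rot'],s['ee_pos'],s['contact_force'])
E
```

```text
scene [[-0.584, -0.346, 0.734, -0.26], [-0.811, 0.226, -0.539, 0.455], [0.02, -0.91, -0.413, 0.493], [0.0, 0.0, 0.0, 1.0]] 361.8193956189832
top [[-0.018, -0.989, 0.148, 0.272], [-1.0, 0.017, -0.008, -0.014], [0.005, -0.148, -0.989, 1.019], [0.0, 0.0, 0.0, 1.0]] 380.06322086169
0.1 [-8.48056799e-04  9.73685459e-01  2.27894501e-01 -5.61083591e-05] [ 0.28831348 -0.58202059  0.23030101] [-0.58608701  0.92255252 -0.07146429]
```

View pics/scene.png

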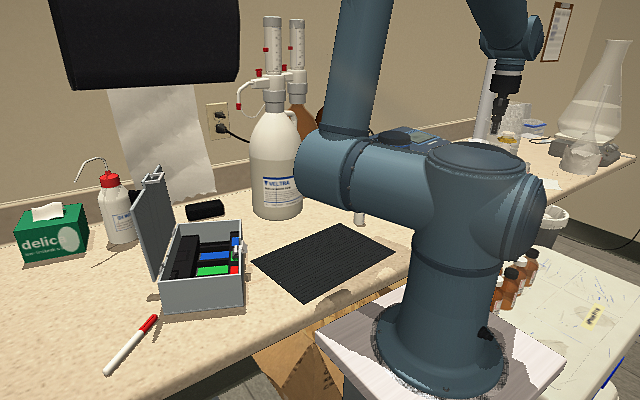

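View pics/top.png

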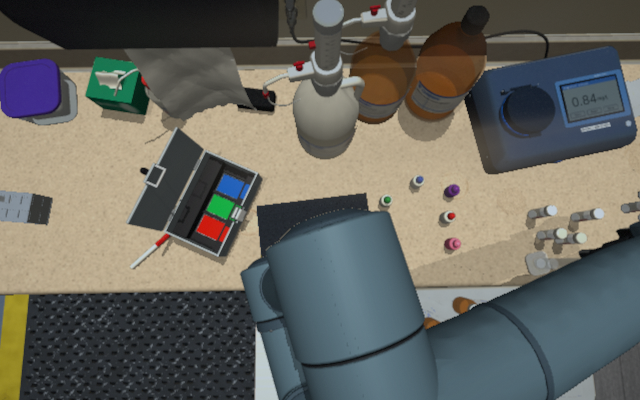

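Run:
```python
from h import *
c=cam('top'); f=c['frame']; hsv=cv2.cvtColor(f,cv2.COLOR_RGB2HSV); H,S,V=cv2.split(hsv)
m=((S>110)&(V>50)).astype(np.uint8)
m[:, :180]=0
for nm,lo,hi in [('red',-8,8),('green',45,75),('blue',100,128),('purp',129,155),('pink',156,171)]:
    h=H.astype(int); h=np.where(h>172,h-180,h)
    k=((h>=lo)&(h<=hi)&(m>0)).astype(np.uint8); k[:150]=0;k[262:]=0;k[:,470:]=0
    n,l,st,ce=cv2.connectedComponentsWithStats(k)
    for i in range(1,n):
        if st[i,4]>12:
            u,v=ce[i]; b=st[i]; 
            x=f"{nm} {u:.1f},{v:.1f} bb{b[:4].tolist()} A{b[4]} z062 {ray(c,u,v,.06).round(4)[:2]} z047 {ray(c,u,v,.047).round(4)[:2]} z01 {ray(c,u,v,.01).round(4)[:2]}"
            if b[4]>200: x+=str(cv2.minAreaRect(np.argwhere(l==i)[:,::-1].astype(np.float32)))
            print(x)
cv2.imwrite('pics/case.png',cv2.resize(f[120:280,110:310,::-1],None,fx=4,fy=3.75,interpolation=cv2.INTER_CUBIC)[:600])
cv2.imwrite('pics/bot.png',cv2.resize(f[150:270,360:520,::-1],None,fx=5,fy=5,interpolation=cv2.INTER_CUBIC))
```

```text
red 450.9,215.5 bb[448, 213, 7, 6] A35 z062 [ 0.3725 -0.3459] z047 [ 0.3739 -0.3504] z01 [ 0.3778 -0.3632]
red 212.6,228.0 bb[196, 215, 33, 27] A530 z062 [0.3509 0.2578] z047 [0.352  0.2615] z01 [0.355 0.272]((212.9000244140625, 228.20001220703125), (28.621667861938477, 19.230182647705078), 26.56505012512207)
red 451.4,244.8 bb[445, 239, 15, 10] A65 z062 [ 0.2985 -0.3423] z047 [ 0.2988 -0.3467] z01 [ 0.2999 -0.3594]
green 220.8,206.3 bb[207, 194, 35, 26] A439 z062 [0.4059 0.2384] z047 [0.4077 0.2419] z01 [0.4129 0.2516]((223.81443786621094, 207.91754150390625), (30.663454055786133, 18.682369232177734), 23.96249008178711)
green 386.8,199.5 bb[384, 197, 6, 6] A28 z062 [ 0.4162 -0.1846] z047 [ 0.4182 -0.1869] z01 [ 0.4238 -0.1935]
blue 232.1,186.8 bb[217, 174, 33, 25] A491 z062 [0.4558 0.2105] z047 [0.4583 0.2135] z01 [0.4654 0.2222]((232.5603485107422, 187.02587890625), (28.62480354309082, 18.51420783996582), 23.198591232299805)
blue 419.9,178.7 bb[418, 177, 5, 4] A13 z062 [ 0.469  -0.2724] z047 [ 0.4717 -0.2759] z01 [ 0.4793 -0.2858]
purp 453.3,189.9 bb[448, 185, 11, 11] A86 z062 [ 0.4383 -0.3564] z047 [ 0.4406 -0.361 ] z01 [ 0.447  -0.3742]
```

View pics/case.png

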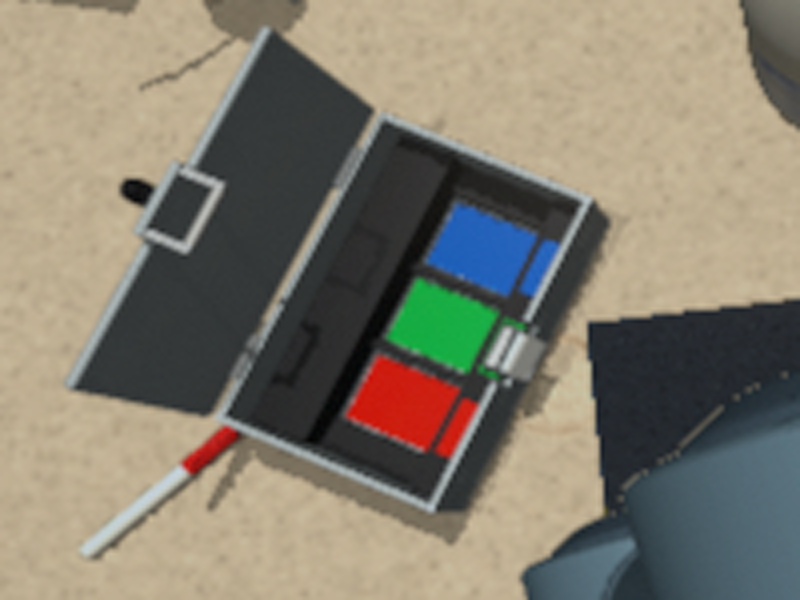

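View pics/bot.png

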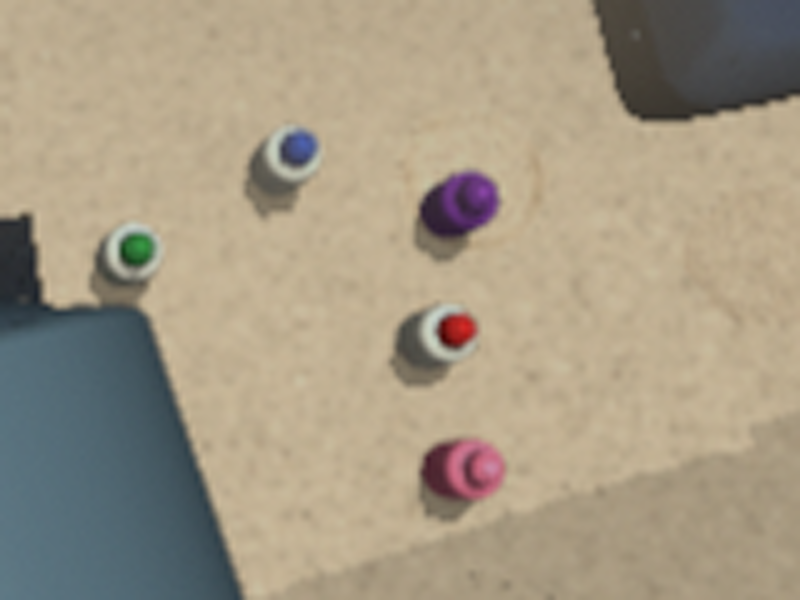

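The top view shows the red cap at (451,215.5), with purple and pink decoys above and below it. The case is at left with its red mat at (212,228), in the cell nearest the robot, and its rim corners are clear.

Run:
```python
from h import *
c=cam('top'); f=c['frame']
P=[ray(c,110+x/4-.4,120+y/3.75-.4,.078)[:2] for x,y in [(592,200),(435,506),(222,418),(382,117)]]
P=np.array(P); print(P.round(4).tolist(), P.mean(0).round(4))
FR,FL,BL,BR=P
for a,b in [(FR,BR),(FL,BL),(FR,FL),(BR,BL)]: print(np.linalg.norm(b-a).round(4),np.arctan2(*(b-a)[::-1]).round(3))
yaw=np.mean([np.arctan2(*(b-a)[::-1])-o for a,b,o in [(FR,BR,0),(FL,BL,0),(FR,FL,np.pi/2),(BR,BL,np.pi/2)]]);print('yaw',yaw)
# mats: red without tag via corners in crop
for n,q in {'red':[(385,352),(462,388),(422,452),(345,418)],'green':[(425,277),(500,313),(460,372),(385,338)],'blue':[(457,202),(540,237),(505,296),(428,262)]}.items():
    p=np.array([ray(c,110+x/4-.4,120+y/3.75-.4,.006)[:2] for x,y in q]); d=p.mean(0)-P.mean(0)
    Rm=np.array([[np.cos(yaw),np.sin(yaw)],[-np.sin(yaw),np.cos(yaw)]]); print(n,p.mean(0).round(4),(Rm@d).round(4),(Rm@(p-P.mean(0)).T).round(3).tolist())
```

```text
[[0.4869, 0.1426], [0.2842, 0.2369], [0.3439, 0.3694], [0.5468, 0.2767]] [0.4155 0.2564]
0.1469 1.151
0.1453 1.148
0.2235 2.706
0.2231 2.713
yaw 1.1439876036426067
red [0.3585 0.2788] [-0.0032  0.0611] [[0.024, -0.034, -0.03, 0.027], [0.034, 0.036, 0.088, 0.087]]
green [0.4136 0.2541] [-0.0029  0.0007] [[0.023, -0.035, -0.028, 0.028], [-0.026, -0.022, 0.027, 0.025]]
blue [0.4683 0.2283] [-0.0037 -0.0598] [[0.027, -0.036, -0.032, 0.026], [-0.084, -0.083, -0.035, -0.037]]
```

Request:
{"name": "carry_out", "arguments": {"deltas": [[[0.045, -0.01, 0, 0], [0.045, -0.03, 0, 0], [0.045, -0.03, 0, 0], [0.035, -0.03, 0, 0], [0.01, -0.03, 0, 0], [0, -0.03, 0, 0], [0, -0.02, 0, 0], [0, 0, 0, 0], [0, 0, 0, 0]]], "fingers": 0.7}}

```text
clock: 1.32
ee_pos: [0.3701, -0.3419, 0.2315]
tool_rot: [0.0, 0.974, 0.228, 0.0]
contact_force: [0.7, -0.2, 0.0]
finger_gap: 0.699
grip_force: 0.0
```

Run:
```python
from h import *
c=cam('wrist'); save(c,'w1'); s=c['s']; f=c['frame']
H,S,V=cv2.split(cv2.cvtColor(f,cv2.COLOR_RGB2HSV)); 
k=(((H<8)|(H>173))&(S>130)&(V>60)).astype(np.uint8)
n,l,st,ce=cv2.connectedComponentsWithStats(k)
for i in range(1,n):
    if st[i,4]>80: print(ce[i],st[i],ray(c,*ce[i],.055),ray(c,*ce[i],.06))
p=np.array(s['ee_pos']); print(p, proj(c,[.3725,-.3455,.062]),proj(c,[.3725,-.3455,.0]))
```

```text
[323.31578947 178.9122807 ] [315 171  17  17 228] [ 0.3735368  -0.34683479  0.055     ] [ 0.37441918 -0.3462699   0.06      ]
[ 0.37008387 -0.34187668  0.23148504] [321.81093545 180.66808068] [320.92646145 169.74425483]
```

View pics/w1.png

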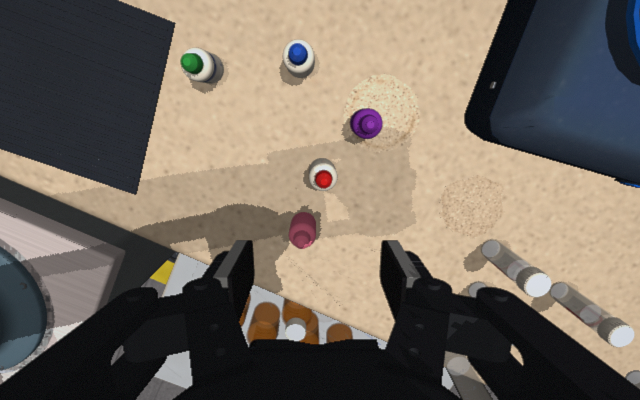

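The wrist view shows the red cap at (323,179), with pink at (302,230) and purple at (367,123), both clear of the finger line. I'm descending and gripping.

Request:
{"name": "carry_out", "arguments": {"deltas": [[[0.0015, 0.006, 0.03, 0], [0, 0, 0.04, 0], [0, 0, 0.04, 0], [0, 0, 0.04, 0], [0, 0, 0.03, 0], [0, 0, 0.02, 0], [0, 0, 0.0135, 0], [0, 0, 0, 0], [0, 0, 0, 0]]], "fingers": 0.7}}

```text
clock: 2.5
ee_pos: [0.3744, -0.3468, 0.0186]
tool_rot: [0.001, 0.974, 0.228, 0.0]
contact_force: [-0.2, -0.7, 0.4]
finger_gap: 0.703
grip_force: 0.0
```

Request:
{"name": "carry_out", "arguments": {"deltas": [[[0, 0, 0, 0], [0, 0, 0, 0], [0, 0, 0, 0], [0, 0, 0, 0], [0, 0, 0, 0]]], "fingers": 0.2}}

```text
clock: 3.12
ee_pos: [0.3744, -0.3466, 0.0189]
tool_rot: [0.001, 0.974, 0.228, 0.0]
contact_force: [-0.8, 0.8, 6.4]
finger_gap: 0.335
grip_force: 59.2
```

Request:
{"name": "carry_out", "arguments": {"deltas": [[[0, 0, -0.02, 0], [0, 0, -0.04, 0], [0, 0, -0.04, 0], [0, 0, -0.04, 0], [0, 0, -0.03, 0], [0.0236, -0.0377, 0, 0], [0.0236, -0.0377, 0, 0], [0.0236, -0.0377, 0, 0], [0.0236, -0.0377, 0, 0], [0.0236, -0.0377, 0, 0], [0.0236, -0.0377, 0, 0], [0.0236, -0.0377, 0, 0], [0.0136, -0.0429, 0, 0], [0.0136, -0.0429, 0, 0], [0.0136, -0.0429, 0, 0], [0.0136, -0.0429, 0, 0], [0.0136, -0.0429, 0, 0], [0.0136, -0.0429, 0, 0], [0.0136, -0.0429, 0, 0], [0, 0, 0, 0]]]}}

```text
clock: 5.62
ee_pos: [0.356, 0.277, 0.1877]
tool_rot: [-0.0, 0.973, 0.23, -0.0]
contact_force: [0.0, 0.1, -0.8]
finger_gap: 0.335
grip_force: 59.5
```

Request:
{"name": "carry_out", "arguments": {"deltas": [[[0, 0, 0, -8], [0, 0, 0, -8], [0, 0, 0, -8], [0, 0, 0, -8], [0, 0, 0, -7.2], [0, 0, 0, 0], [0, 0, 0, 0]]]}}

```text
clock: 6.5
ee_pos: [0.3569, 0.2747, 0.1877]
tool_rot: [0.0, 0.841, 0.54, -0.0]
contact_force: [0.3, -0.1, -0.4]
finger_gap: 0.334
grip_force: 59.5
```

Run:
```python
from h import *
c=cam('wrist'); save(c,'w2'); s=c['s']
q=s['tool_rot']; M=R.from_quat([q[1],q[2],q[3],q[0]]).as_matrix()
print(s['ee_pos'],M.round(3).tolist(),s['finger_gap'],s['grip_force'],s['contact_force'])
d=np.array([.3571,.2742,s['ee_pos'][2]])-s['ee_pos']; print('tool shift',(M.T@d).round(4), 'yaw y',np.arctan2(M[1,1],M[0,1]),s['q'])
```

```text
[0.35694632 0.27465024 0.18772739] [[0.416, 0.909, -0.0], [0.909, -0.416, -0.0], [-0.0, 0.0, -1.0]] 0.33366836026379343 59.51977319084108 [ 0.25477773 -0.12692836 -0.38957091]
tool shift [-0.0003  0.0003  0.    ] yaw y -0.42930910765406927 [ 4.03201082e-01 -1.97365972e-01  2.09097280e+00 -1.12794229e-04
  1.24804930e+00  8.32545971e-01]
```

View pics/w2.png

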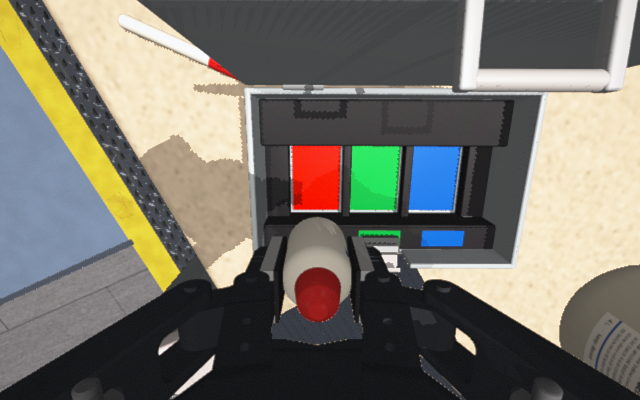

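The wrist view shows all three mats, with red at about (316,178). The bottle is held upright between the pads. I'll refine the mat centre from this view.

Run:
```python
from h import *
f=cv2.imread('pics/w2.png')[:,:,::-1].copy(); c=cam('wrist')
H,S,V=cv2.split(cv2.cvtColor(f,cv2.COLOR_RGB2HSV)); D={}
for n,lo,hi in [('r',0,6),('g',45,75),('b',100,125)]:
    k=((H>=lo)&(H<=hi)&(S>150)&(V>110)).astype(np.uint8); k[225:]=0;k[:120]=0;k[:,:270]=0
    k=cv2.morphologyEx(k,cv2.MORPH_OPEN,np.ones((3,3)))
    cn=max(cv2.findContours(k,0,2)[0],key=cv2.contourArea); b=cv2.boxPoints(cv2.minAreaRect(cn)); 
    q=cv2.approxPolyDP(cn,6,True)[:,0]; print(n,q.tolist()); D[n]=q
cc=np.array([.4155,.2564]); y=1.144; Rm=np.array([[np.cos(y),np.sin(y)],[-np.sin(y),np.cos(y)]])
for z in [.004,.008]:
    for n,q in D.items():
        p=np.array([ray(c,*v,z)[:2] for v in q]); ctr=(p.min(0)+p.max(0))/2
        l=(Rm@(p-cc).T).T; m=(l.min(0)+l.max(0))/2; print(z,n,'size',np.ptp(l,0).round(4),'case',m.round(4),'world',(cc+Rm.T@m).round(4))
```

```text
r [[293, 145], [293, 208], [337, 209], [339, 146]]
g [[352, 146], [350, 208], [395, 209], [399, 146]]
b [[414, 146], [409, 209], [452, 209], [459, 147]]
0.004 r size [0.0681 0.0482] case [-0.0066  0.0625] world [0.3559 0.2763]
0.004 g size [0.0671 0.0484] case [-0.0071  0.0013] world [0.4114 0.2505]
0.004 b size [0.0671 0.0462] case [-0.0072 -0.061 ] world [0.4681 0.2246]
0.008 r size [0.0673 0.0476] case [-0.0057  0.0625] world [0.3562 0.2771]
0.008 g size [0.0663 0.0478] case [-0.0063  0.002 ] world [0.4111 0.2515]
0.008 b size [0.0663 0.0456] case [-0.0063 -0.0595] world [0.4671 0.226 ]
```

Request:
{"name": "carry_out", "arguments": {"deltas": [[[0.001, -0.001, 0.02, 0], [0, 0, 0.04, 0], [0, 0, 0.04, 0], [0, 0, 0.03, 0], [0, 0, 0.02, 0], [0, 0, 0, 0], [0, 0, 0, 0]]]}}

```text
clock: 7.48
ee_pos: [0.3571, 0.2768, 0.0387]
tool_rot: [0.0, 0.841, 0.541, 0.001]
contact_force: [0.7, -0.0, -0.2]
finger_gap: 0.333
grip_force: 59.5
```

Request:
{"name": "carry_out", "arguments": {"deltas": [[[0, 0, 0.004, 0], [0, 0, 0.004, 0], [0, 0, 0, 0]]]}}

```text
clock: 7.85
ee_pos: [0.3562, 0.2764, 0.0297]
tool_rot: [-0.0, 0.841, 0.541, -0.0]
contact_force: [0.0, -0.5, -0.7]
finger_gap: 0.33
grip_force: 59.5
```

Request:
{"name": "carry_out", "arguments": {"deltas": [[[0, 0, 0.002, 0], [0, 0, 0.001, 0], [0, 0, 0, 0]]]}}

```text
clock: 8.22
ee_pos: [0.3564, 0.2765, 0.027]
tool_rot: [-0.0, 0.841, 0.541, -0.0]
contact_force: [-1.6, -0.0, 3.3]
finger_gap: 0.336
grip_force: 60.0
```

Request:
{"name": "carry_out", "arguments": {"deltas": [[[0, 0, 0.001, 0], [0, 0, 0.001, 0], [0, 0, 0, 0]]]}}

```text
clock: 8.6
ee_pos: [0.3567, 0.2767, 0.0269]
tool_rot: [-0.0, 0.841, 0.541, -0.001]
contact_force: [-9.7, -5.8, 24.1]
finger_gap: 0.336
grip_force: 62.3
```

Request:
{"name": "carry_out", "arguments": {"deltas": [[[0, 0, -0.0015, 0], [0, 0, 0, 0], [0, 0, 0, 0]]]}}

```text
clock: 8.98
ee_pos: [0.3567, 0.2767, 0.027]
tool_rot: [-0.0, 0.841, 0.541, 0.0]
contact_force: [-2.6, -1.0, 8.4]
finger_gap: 0.339
grip_force: 60.5
```

Request:
{"name": "carry_out", "arguments": {"deltas": [[[0, 0, 0, 0], [0, 0, 0, 0], [0, 0, 0, 0], [0, 0, 0, 0]]], "fingers": 0.5}}

```text
clock: 9.48
ee_pos: [0.3606, 0.277, 0.0282]
tool_rot: [0.002, 0.841, 0.541, 0.004]
contact_force: [9.1, -3.4, 3.1]
finger_gap: 0.498
grip_force: 0.3
```

Request:
{"name": "carry_out", "arguments": {"deltas": [[[0, 0, -0.01, 0], [0, 0, -0.02, 0], [0, 0, -0.03, 0], [0, 0, -0.04, 0], [0, 0, -0.05, 0], [0, 0, -0.03, 0], [0, 0, 0, 0]]]}}

```text
clock: 10.35
ee_pos: [0.3576, 0.2772, 0.2088]
tool_rot: [0.0, 0.841, 0.541, 0.003]
contact_force: [0.3, 0.2, -0.3]
finger_gap: 0.499
grip_force: 0.0
```

Run:
```python
from h import *
c=cam('wrist'); save(c,'w3'); t=cam('top'); save(t,'t3')
f=t['frame'][110:290,100:340,::-1]
cv2.imwrite('pics/v3.png',np.vstack([cv2.resize(c['frame'][:,:,::-1],(480,300)),cv2.resize(f,(400,300),interpolation=2)[:, :].copy() if 0 else cv2.copyMakeBorder(cv2.resize(f,(400,300),interpolation=2),0,0,0,80,0)]))
# lid outer-edge corners at angle a, hinge line
cc=np.array([.4155,.2564]);y=1.144; ux=np.array([np.cos(y),np.sin(y)]);uy=np.array([-ux[1],ux[0]])
for a in [1.55,1.65,1.75]:
    for s in [.115,-.115]:
        r=.075-.150*np.cos(a); z=.078+.150*np.sin(a); p=np.r_[cc+ux*r+uy*s,z]; print(a,s,p.round(3),proj(t,p).round(1))
```

```text
1.55 0.115 [0.341 0.369 0.228] [135.7 227.6]
1.55 -0.115 [0.55  0.274 0.228] [185.3 130. ]
1.65 0.115 [0.347 0.383 0.228] [129.4 224.8]
1.65 -0.115 [0.556 0.288 0.228] [179.2 127.4]
1.75 0.115 [0.353 0.397 0.226] [123.5 222. ]
1.75 -0.115 [0.562 0.301 0.226] [173.4 125.1]
```

View pics/v3.png

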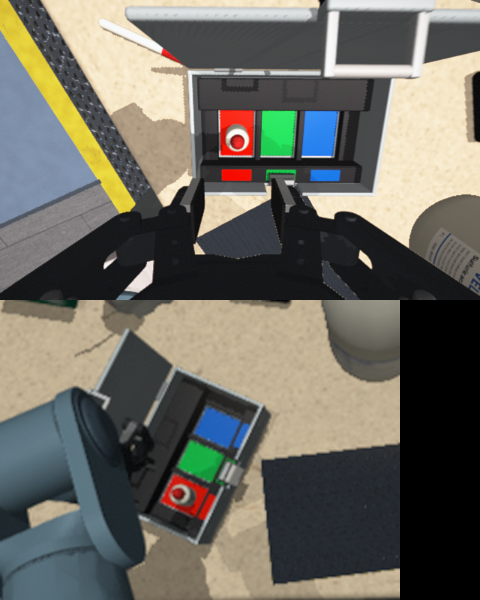

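The bottle stands upright on the red mat, at about (237,138) in the reduced wrist view. Next I move behind the lid with the fingers shut.

Request:
{"name": "carry_out", "arguments": {"deltas": [[[0, 0, -0.03, 0], [0, 0, -0.05, 0], [0, 0, -0.02, 0], [0.03, 0.004, 0, 0], [0.04, 0.004, 0, 0], [0.04, 0.004, 0, 0], [0.035, 0.004, 0, 0], [0, 0, 0.03, 0], [0, 0, 0.03, 0], [0, 0, 0.02, 0], [0, 0, 0.02, 0], [0, 0, 0, 0]]], "fingers": 0}}

```text
clock: 11.95
ee_pos: [0.43, 0.4012, 0.2041]
tool_rot: [-0.0, 0.841, 0.541, -0.002]
contact_force: [-0.3, 0.2, -0.0]
finger_gap: -0.002
grip_force: 0.0
```

```bash
cat >> h.py <<'E'
CC=np.array([.4155,.2564]);YW=1.144
RC=np.array([[np.cos(YW),np.sin(YW)],[-np.sin(YW),np.cos(YW)]])
def case(): 
    s=manip.sense(); p=s['ee_pos']; return np.r_[RC@(p[:2]-CC),p[2]],s
E
python3 - <<'E'
from h import *
p,s=case(); print(p.round(4),s['q'].round(2),s['contact_force'],s['finger_gap'],s['tool_rot'])
# tcp path (case x,z) with front corner at r=.135 on outer face
for a in [1.7,1.57,1.45,1.3,1.15,1.0,.85,.7,.55,.4,.3,.2,.1,0]:
    r=.135; print(a, round(.075-r*np.cos(a)+.008*np.sin(a)+.011,4), round(.078+r*np.sin(a)+.008*np.cos(a),4))
E
```

```text
[0.1378 0.0467 0.2041] [0.56 0.13 1.74 0.   1.27 0.99] [-0.26775651  0.23558566 -0.01297404] -0.001934349983765054 [-3.27286008e-05  8.40871203e-01  5.41231687e-01 -1.96952273e-03]
1.7 0.1113 0.2108
1.57 0.0939 0.213
1.45 0.0777 0.213
1.3 0.0576 0.2102
1.15 0.0382 0.2045
1.0 0.0198 0.1959
0.85 0.0029 0.1847
0.7 -0.0121 0.1711
0.55 -0.0249 0.1554
0.4 -0.0352 0.1379
0.3 -0.0406 0.1255
0.2 -0.0447 0.1127
0.1 -0.0475 0.0994
0 -0.049 0.086
```

Request:
{"name": "carry_out", "arguments": {"deltas": [[[-0.012, 0, -0.001, 0], [-0.011, 0, -0.001, 0], [-0.011, 0, -0.001, 0], [-0.01, 0, -0.001, 0], [-0.008, 0, -0.001, 0], [-0.008, 0, 0, 0], [-0.01, 0, 0, 0], [-0.01, 0, 0.001, 0], [-0.01, 0, 0.002, 0], [-0.01, 0, 0.003, 0], [-0.009, 0, 0.004, 0], [-0.009, 0, 0.004, 0], [0, 0, 0, 0]]]}}

```text
clock: 13.58
ee_pos: [0.3816, 0.2936, 0.1967]
tool_rot: [0.0, 0.841, 0.541, -0.001]
contact_force: [0.6, 1.2, 1.0]
finger_gap: 0.0
grip_force: 0.0
```

Run:
```python
from h import *
p,s=case(); print(p.round(4),s['contact_force'],RC@s['contact_force'][:2])
c=cam('scene');t=cam('top')
cv2.imwrite('pics/v4.png',np.hstack([cv2.resize(c['frame'][130:330,80:320,::-1],(400,333)),cv2.resize(t['frame'][100:290,80:308,::-1],(400,333))]))
```

```text
[0.0199 0.0462 0.1967] [0.6122576  1.2054685  1.03995022] [ 1.35078198 -0.05832432]
```

View pics/v4.png

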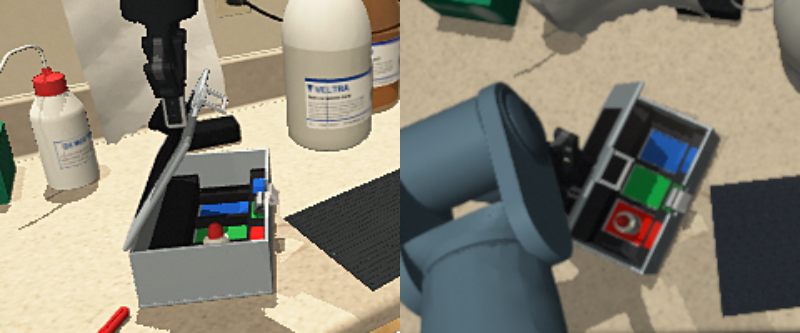

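The lid is following the fingers and is now at about 1 rad; the bottle is still upright. Continuing down.

Request:
{"name": "carry_out", "arguments": {"deltas": [[[-0.008, 0, 0.006, 0], [-0.009, 0, 0.006, 0], [-0.008, 0, 0.007, 0], [-0.007, 0, 0.007, 0], [-0.007, 0, 0.008, 0], [-0.006, 0, 0.008, 0], [-0.005, 0, 0.008, 0], [-0.005, 0, 0.009, 0], [-0.003, 0, 0.006, 0], [-0.003, 0, 0.006, 0], [-0.002, 0, 0.006, 0], [-0.002, 0, 0.006, 0], [0, 0, 0, 0]]]}}

```text
clock: 15.3
ee_pos: [0.3548, 0.235, 0.1137]
tool_rot: [-0.0, 0.841, 0.541, -0.001]
contact_force: [0.4, -0.8, -0.1]
finger_gap: 0.005
grip_force: 0.0
```

Request:
{"name": "carry_out", "arguments": {"deltas": [[[-0.001, 0, 0.005, 0], [-0.001, 0, 0.004, 0], [0, 0, 0.003, 0], [0, 0, 0, 0]]]}}

```text
clock: 15.8
ee_pos: [0.3541, 0.2334, 0.102]
tool_rot: [-0.0, 0.841, 0.541, -0.0]
contact_force: [0.2, 1.2, 0.2]
finger_gap: -0.007
grip_force: 0.0
```

Request:
{"name": "carry_out", "arguments": {"deltas": [[[0, 0, 0.004, 0], [0, 0, 0.004, 0], [0, 0, 0.004, 0], [0, 0, 0, 0]]]}}

```text
clock: 16.3
ee_pos: [0.3543, 0.2334, 0.09]
tool_rot: [-0.0, 0.841, 0.541, -0.0]
contact_force: [-0.3, 0.8, 0.2]
finger_gap: 0.001
grip_force: 0.0
```

Request:
{"name": "carry_out", "arguments": {"deltas": [[[0, 0, 0.002, 0], [0, 0, 0.002, 0], [0, 0, 0, 0]]]}}

```text
clock: 16.68
ee_pos: [0.3543, 0.2335, 0.0861]
tool_rot: [-0.0, 0.841, 0.541, -0.0]
contact_force: [-0.1, -0.2, 0.1]
finger_gap: 0.001
grip_force: 0.0
```

Run:
```python
from h import *
p,s=case(); print(p.round(4),s['contact_force'])
c=cam('scene');t=cam('wrist')
cv2.imwrite('pics/v5.png',np.hstack([cv2.resize(c['frame'][130:330,80:320,::-1],(400,333)),cv2.resize(t['frame'][:,:,::-1],(400,333))]))
```

```text
[-0.0462  0.0463  0.0861] [-0.14778303 -0.23259568  0.0964571 ]
```

View pics/v5.png

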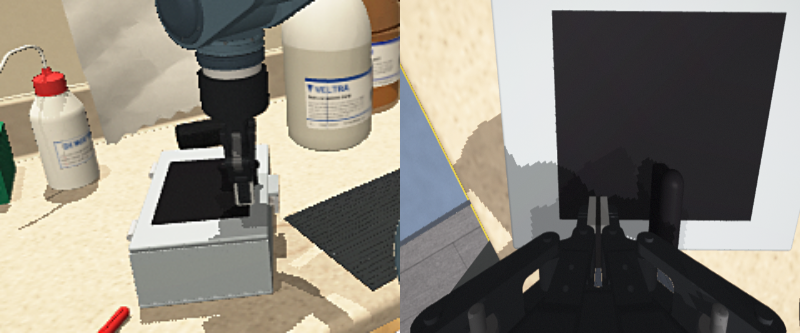

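The lid is down, with the fingers just over its front left and the handle to their right. Pressing now.

Request:
{"name": "carry_out", "arguments": {"deltas": [[[0, 0, 0.001, 0], [0, 0, 0.001, 0], [0, 0, 0, 0]]]}}

```text
clock: 17.15
ee_pos: [0.3545, 0.2335, 0.0858]
tool_rot: [-0.0, 0.841, 0.541, -0.001]
contact_force: [-7.0, -2.5, 14.0]
finger_gap: 0.001
grip_force: 7.2
```

Request:
{"name": "carry_out", "arguments": {"deltas": [[[0, 0, 0.001, 0], [0, 0, 0.001, 0], [0, 0, 0, 0]]]}}

```text
clock: 17.52
ee_pos: [0.3547, 0.2335, 0.0855]
tool_rot: [-0.0, 0.841, 0.542, -0.001]
contact_force: [-13.7, -5.6, 30.2]
finger_gap: -0.002
grip_force: 15.4
```

Request:
{"name": "carry_out", "arguments": {"deltas": [[[0, 0, -0.01, 0], [0, 0, -0.04, 0], [0, 0, -0.04, 0], [0, 0, 0, 0]]], "fingers": 0}}

```text
clock: 18.02
ee_pos: [0.3566, 0.2342, 0.1757]
tool_rot: [0.001, 0.841, 0.541, 0.004]
contact_force: [-0.1, -0.3, 0.1]
finger_gap: 0.0
grip_force: 0.0
```

Request:
{"name": "carry_out", "arguments": {"deltas": [[[0.003, 0.023, 0, 0], [0.003, 0.023, 0, 0], [0, 0, 0, 0], [0, 0, 0, 0]]], "fingers": 0.6}}

```text
clock: 18.52
ee_pos: [0.3976, 0.2198, 0.1712]
tool_rot: [-0.0, 0.841, 0.541, -0.001]
contact_force: [0.4, 0.3, -0.3]
finger_gap: 0.599
grip_force: 0.0
```

Run:
```python
from h import *
p,s=case(); print(p.round(4),s['contact_force'],s['finger_gap'])
c=cam('wrist')
for x,y,z in [(-.04,0,.121),(-.066,0,.121),(-.014,0,.121),(-.073,-.115,.086),(-.073,.115,.086)]: print(proj(c,np.r_[CC+RC.T@np.array([x,y]),z]).round(0))
cv2.imwrite('pics/v6.png',c['frame'][:,:,::-1])
```

```text
[-0.0407  0.0011  0.1712] [ 0.42475074  0.312625   -0.27099311] 0.5992142841976271
[319. 220.]
[319. 257.]
[319. 180.]
[467. 246.]
[170. 245.]
```

View pics/v6.png

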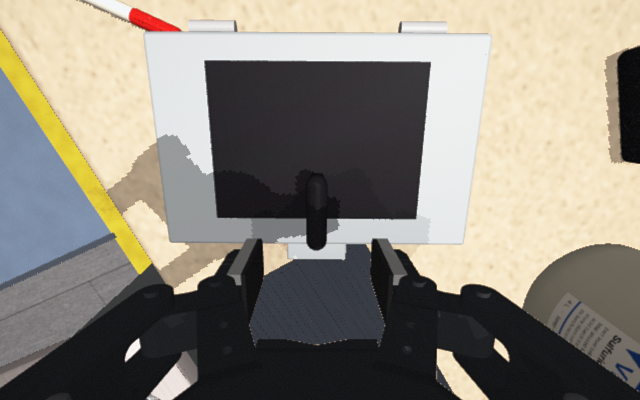

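The handle bead is centred at (317,211), between the open pads, and the lid lies flat. I'm descending to pinch it.

Request:
{"name": "carry_out", "arguments": {"deltas": [[[0.003, 0.001, 0.025, 0], [0, 0, 0.025, 0], [0, 0, 0.016, 0], [0, 0, 0.008, 0], [0, 0, 0, 0], [0, 0, 0, 0]]]}}

```text
clock: 19.32
ee_pos: [0.4015, 0.2224, 0.0991]
tool_rot: [0.0, 0.841, 0.541, 0.001]
contact_force: [-1.5, -0.2, -0.4]
finger_gap: 0.604
grip_force: 0.0
```

Request:
{"name": "carry_out", "arguments": {"deltas": [[[0, 0, 0, 0], [0, 0, 0, 0], [0, 0, 0, 0], [0, 0, 0, 0], [0, 0, 0, 0]]], "fingers": 0}}

```text
clock: 19.95
ee_pos: [0.3989, 0.2232, 0.0989]
tool_rot: [-0.002, 0.841, 0.541, -0.002]
contact_force: [-10.4, 4.8, 10.6]
finger_gap: 0.141
grip_force: 58.4
```

Request:
{"name": "carry_out", "arguments": {"deltas": [[[0, 0, -0.0005, 0], [0, 0, -0.0005, 0], [0, 0, -0.0004, 0], [0, 0, 0, 0]]]}}

```text
clock: 20.45
ee_pos: [0.3988, 0.2232, 0.099]
tool_rot: [-0.002, 0.841, 0.541, -0.001]
contact_force: [-5.5, 5.1, 0.2]
finger_gap: 0.144
grip_force: 58.6
```

Request:
{"name": "carry_out", "arguments": {"deltas": [[[0, 0, -0.0005, 0], [0, 0, -0.0005, 0], [0, 0, 0, 0], [0, 0, 0, 0]]]}}

```text
clock: 20.95
ee_pos: [0.3988, 0.2234, 0.0995]
tool_rot: [-0.002, 0.841, 0.541, -0.001]
contact_force: [-2.3, 8.0, -4.9]
finger_gap: 0.139
grip_force: 58.4
```

Request:
{"name": "carry_out", "arguments": {"deltas": [[[0, 0, -0.0005, 0], [0, 0, -0.0005, 0], [0, 0, 0, 0], [0, 0, 0, 0]]]}}

```text
clock: 21.45
ee_pos: [0.399, 0.2236, 0.1004]
tool_rot: [-0.003, 0.841, 0.541, -0.001]
contact_force: [-1.6, 10.1, -6.4]
finger_gap: 0.14
grip_force: 58.5
```

Request:
{"name": "carry_out", "arguments": {"deltas": [[[0, 0, -0.0004, 0], [0, 0, -0.0004, 0], [0, 0, 0, 0], [0, 0, 0, 0]]]}}

```text
clock: 21.95
ee_pos: [0.399, 0.2237, 0.1006]
tool_rot: [-0.003, 0.841, 0.541, -0.0]
contact_force: [0.4, 11.5, -11.8]
finger_gap: 0.137
grip_force: 58.5
```

Request:
{"name": "carry_out", "arguments": {"deltas": [[[0, 0, -0.0002, 0], [0, 0, 0, 0], [0, 0, 0, 0]]]}}

```text
clock: 22.32
ee_pos: [0.399, 0.2237, 0.1007]
tool_rot: [-0.003, 0.841, 0.541, -0.0]
contact_force: [1.2, 11.1, -13.6]
finger_gap: 0.138
grip_force: 58.4
```

The catch holds a 13.6 N tug. Now I ease off, release and withdraw.

Request:
{"name": "carry_out", "arguments": {"deltas": [[[0, 0, 0.0005, 0], [0, 0, 0.0005, 0], [0, 0, 0.0004, 0], [0, 0, 0, 0]]]}}

```text
clock: 22.82
ee_pos: [0.399, 0.2236, 0.1003]
tool_rot: [-0.003, 0.841, 0.541, -0.001]
contact_force: [-3.5, 8.7, -3.3]
finger_gap: 0.139
grip_force: 59.5
```

Request:
{"name": "carry_out", "arguments": {"deltas": [[[0, 0, 0, 0], [0, 0, 0, 0], [0, 0, 0, 0], [0, 0, 0, 0]]], "fingers": 0.6}}

```text
clock: 23.32
ee_pos: [0.4011, 0.2221, 0.1015]
tool_rot: [0.0, 0.841, 0.541, 0.0]
contact_force: [0.4, -0.2, -0.3]
finger_gap: 0.598
grip_force: 0.0
```

Request:
{"name": "carry_out", "arguments": {"deltas": [[[0, 0, -0.01, 0], [0, 0, -0.03, 0], [0, 0, -0.05, 0], [0, 0, -0.05, 0], [-0.03, 0, 0, 0], [-0.03, 0, 0, 0], [0, 0, 0, 0], [0, 0, 0, 0]]]}}

```text
clock: 24.32
ee_pos: [0.3764, 0.1678, 0.2419]
tool_rot: [0.0, 0.841, 0.541, 0.001]
contact_force: [-0.1, 0.3, -0.5]
finger_gap: 0.6
grip_force: 0.0
```

Run:
```python
from h import *
p,s=case(); print(p.round(4),s['contact_force'],s['clock'])
c=cam('scene');t=cam('wrist')
cv2.imwrite('pics/v7.png',np.hstack([cv2.resize(c['frame'][150:330,100:316,::-1],(400,333)),cv2.resize(t['frame'][:,:,::-1],(400,333))]))
```

```text
[-0.0969 -0.0011  0.2419] [-0.07643518  0.34629841 -0.45605328] 24.325
```

View pics/v7.png

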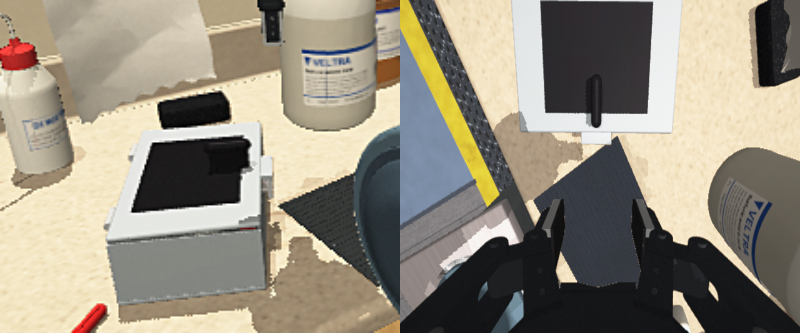

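The lid is shut under its catch and the gripper is clear of it. Handing in.

```bash
python3 -c "
from station import manip
print(manip.sign_off())"
```

```text
the job is handed in; nothing more can be done
None
```

The job is handed in at about 24 s (no verdict came back): the red-capped bottle stood upright on the red mat when last seen before the lid closed, the latched lid held a 13.6 N tug, and the arm never went near the blue and green bottles after the pick-up, though I did not re-measure them.

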